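# Dress the gift-shop display table

### The job

Dress this gift-shop table (left means the robot's own left): stack the loose keepsake box squarely on the fixed one with its feet down in the lid's recesses, set the flat tin left of the fixed box, on the line straight out from the middle of its left end and leaving a gap of about 3 cm, and put the cream jar centred on top of the tin. Stand the lotion bottle halfway between the middle of the potted plant and the middle of the log slice. Leave everything upright and standing free, and do not disturb the other loose goods: candle, soap and vial.

Things in the scene. Friction and masses are not known exactly. Their poses are not given: they have to be found in the camera images.
- gift_box: Loose keepsake box, dark wood, lighter lid, 62 (x) x 104 (y) x 49 mm high, 0.2-0.4 kg. Four round feet, 10 mm wide, 5 mm tall, at x +-19, y +-40 mm; four round lid recesses, 14 mm wide, 6 mm deep, at the same places. Starts in the row nearest the robot, long side within 0.5 rad of world y. Flat sides, grip across the 62 mm. Fits either way round. Origin: centre between the feet's soles, z up.
- base_box: The twin box, same sizes, fixed on the table in the far row; lid top 49 mm above the table; a box seated on it has its origin 44 mm above this one's. Its long axis (own y) points to the robot's left (world +y) within 0.25 rad; its left end is the short side at own y = +52 mm. Origin: centre of its underside at table height.
- tin: Loose flat round aluminium tin, 66 mm in diameter, 28 mm high, 0.1 to 0.18 kg, in the near row at the start. With a 3 cm gap its centre is 115 mm from the centre of the fixed box. Origin: centre of its underside, z up.
- jar: Loose white cream jar, 46 mm high: body 48 mm in diameter, its lid (the top 16 mm) 52 mm; 0.13 to 0.25 kg, near row at the start. Origin: centre of its underside, z up.
- bottle: Loose white round lotion bottle, body 44 mm in diameter up to 95 mm, then a shoulder and a narrow cap 26 mm in diameter, 127 mm high in all, 0.15 to 0.27 kg, near row at the start. Origin: centre of its underside, z up.
- plant_pot: Terracotta pot with a green plant, fixed, in the far row: pot 92 mm in diameter and 72 mm high, leaves up to about 140 mm. Origin: centre of its underside. Its own x axis points to the log slice.
- log_slice: Round slice of log, 100 mm in diameter and 25 mm thick, with a white candle (52 mm in diameter, top at 78 mm) fixed on its middle; fixed, in the far row, its centre 230 mm from the pot's, to the pot's left. Origin: centre of its underside, z up.
- votive: Bystander: loose small amber glass candle, 38 mm in diameter, 40 mm high, among the goods of the near row; leave it. Origin: centre of its underside, z up.
- soap: Bystander: loose bar of soap with a paper band, 45 (x) x 30 (y) x 22 mm high, in the near row; leave it. Origin: centre of its underside, z up.
- vial: Bystander: loose small green glass vial with a cork, 32 mm in diameter, 50 mm high, in the near row; leave it. Origin: centre of its underside, z up.
Things that resemble listed ones, but are neither listed nor needed, are in the scene too. What is shaped like the bottle but blue or yellow is not meant.

How it is judged:
By the outcome, as a careful person would: the job done as asked, in the order asked, and still so for the second after the job is handed in, with the robot touching nothing.
It also fails if it takes over 120 s, if anything falls off the work surface, if the arm or the gripper's body presses on something with over 40 N, if the wrist force passes 120 N, or if a joint passes its speed limit or range.

### The arm

A 7-joint arm with a two-finger parallel gripper is mounted at the origin on the work surface. World frame = base frame: x ahead of the robot, y to its left, z up, the work surface at z = 0. Lengths are in m, angles in rad, forces in N, time in s.
With the tool pointing down it reaches from about 0.4 to 0.85 m from the base axis. Payload 10.4 kg.
Tool frame: the origin (TCP) lies midway between the tips of the shut fingers; the grasp point (between the pads) lies 19 mm behind it; z points along the fingers, y is the line along which they close (so a half turn about z gives the same grasp; the last joint's range is limited). The gripper opens to 85 mm and grips with 20 to 120 N. Pads are 22 mm wide; open, the fingers measure 114 mm over their backs; the gripper's body (76 mm by 85 mm) begins 54 mm behind the grasp point. The pads swing forward as they close: fully open they stand 13 mm farther back than shut.
Start: joints at [-1.259, 0.332, -0.065, 1.46, 0.022, 1.35, -0.088], TCP at [0.205, 0.59, 0.231] pointing down, gripper open.
Joint ranges: [-2.6, 2.6], [-0.5, 2.12], [-1.47, 1.34], [0.16, 2.42], [-1.27, 4.41], [0.06, 2.06], [-2.6, 2.6]. Speed limits (rad/s): [2.22, 2.22, 2.79, 2.79, 3.14, 3.14, 3.14].

### API

Orientations are given as a unit quaternion [x, y, z, w].
In Python, from workcell import get_obs, camera, camera_params, hand_in gives the robot as it stands.
- The arm moves only by the tool carry_out, never from a script. Its argument "commands" is a list that holds one entry, the list of rows, each a list of 6 numbers: the shift along the tool's x, y, z in units of 40 mm (1.0 is 40 mm), then the turn, a rotation vector about the tool's x, y, z in units of 6 degrees (1.0 is 6 degrees). In form: [[[x, y, z, ax, ay, az], ...]]. A call has 1 to 20 rows; each row shifts and turns the commanded pose from where the row before left it, along the tool's axes as they then stand; what a row does not reach is not made up. A row lasts 1/12 s, in which the tool goes at most 41.7 mm and 7.16 degrees, less where a joint would pass 70% of its speed; a pose out of reach is approached as far as the arm can. A call is refused whole if a number of a shift passes 1 or a number of a turn 1, either way. A call with a gripper value outside its range is refused whole. "hand" is the closure, from -1 (fully open) to 1 (shut), set as the call begins (left out, the last holds). The fingers move at their own pace and stop on an object; "force" is the grip in N (left out, the last holds). Time passes only in rows, so rows that do not move let the fingers close. It gives the time, the measured TCP pose, the force, the opening and the grip force at its end, in the units of the state.
- get_obs(): the state, without advancing time (a new reading comes with each control period).
- camera(name): name is "scene" or "top" or "wrist"; returns the picture (400x640x3 uint8, red, green, blue); there is no depth.
- camera_params(name): a dict with "mtx" (3x3 intrinsics, pixels), "R" (3x3) and "t" (3): a world point X has camera coordinates R X + t. Camera axes: x right, y down, z forward; pixel columns grow to the right and rows downward; lengths in m; the calibration is good to about 2 mm. The wrist camera is an equidistant fisheye: a pixel r from the principal point sees the ray r / f radians off the axis. A picture is of the moment at which its call begins: read the wrist's pose just before it. camera_params takes no time and is no camera call; for the wrist camera it gives the pose at the moment of the call.
- hand_in(): hands the job in; it is judged then, once.
The state is a dict: "clock": time; "joint_pos": joint angles; "joint_velocities": joint speeds; "tau": joint torques, N m; "position": TCP position; "ee_rot": TCP orientation; "ft_force": force on the tool from outside, world axes, zero at the start; "torque": the same for the moment, N m; "grip_width": opening from 0.0 (shut) to 1.0 (fully open); "grasp_force": force on a finger pad.
Only numpy, scipy, OpenCV 4.12 (cv2) and the standard library are available. Lean on these libraries where they do the work, as an engineer would, in place of code of your own. Each camera call takes 0.05 s, during which the arm holds its last target. There are 200 camera calls.

## Working session

There is one attempt and no reset: what is moved stays moved. The work goes in short steps, Python scripts to look and compute and a tool call to move; the robot and the scene stay as the last step left them, time stands still between calls to the robot, and variables do not carry over. Pictures are saved under pics/ and viewed, at most 16 in all, crops included, and the job is handed in when it is done.

Besides the shell and the picture viewer there is one more tool, called after "Emit:" as name(argument=value, ...), one argument or row to a line, values as JSON. carry_out: Moves the arm, as the interface text tells. Its arguments: {"type":"object","properties":{"commands":{"type":"array"},"hand":{"type":"number"},"force":{"type":"number"}},"required":["commands"]}

```bash
ls; mkdir -p pics; python3 - <<'E'
from workcell import *
import cv2
o=get_obs();print({k:o[k] for k in('clock','position','ee_rot','grip_width')})
for n in('top','scene'):
    p=camera_params(n);print(n,p)
    cv2.imwrite(f'pics/{n}0.png',camera(n)[:,:,::-1])
E
```

```text
pics
{'clock': 0.0, 'position': array([0.20521212, 0.58995058, 0.23051789]), 'ee_rot': array([ 1.66594342e-01,  9.86025267e-01, -7.01807804e-04, -7.63708023e-05]), 'grip_width': 1.004097859269374}
top {'mtx': array([[508.42096459,   0.        , 320.23926482],
       [  0.        , 508.42096459, 203.30921008],
       [  0.        ,   0.        ,   1.        ]]), 'R': array([[ 0.02447848, -0.99969742,  0.00242492],
       [-0.99812917, -0.02457587, -0.05598375],
       [ 0.05602641, -0.00104999, -0.99842874]]), 't': array([0.00385825, 0.50794293, 1.22206889])}
scene {'mtx': array([[415.06745778,   0.        , 315.82908224],
       [  0.        , 415.06745778, 199.47031502],
       [  0.        ,   0.        ,   1.        ]]), 'R': array([[ 0.7106481 ,  0.70331192,  0.01821019],
       [ 0.42883917, -0.41250284, -0.80370291],
       [-0.55774209,  0.57895919, -0.59475206]]), 't': array([-0.35574846, -0.20814788,  1.19713025])}
```

View pics/top0.png

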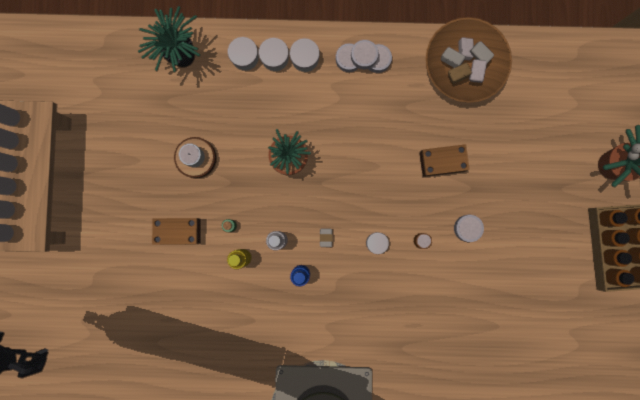

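View pics/scene0.png

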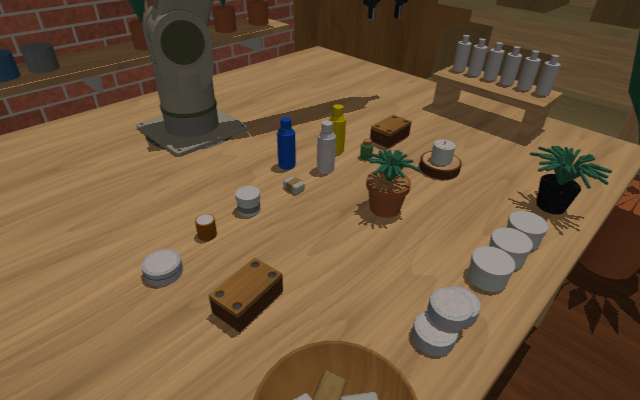

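Top view: candidates for each thing:
- Boxes: gift box (176,231), near row. Base box (444,160), far row.
- Round goods: tin (469,228); jar (378,243). The white cups at (243–305,52) and (350–380,56) are decoys.
- Bottle: white (277,241). Yellow (237,260), blue (300,276) and the shelf bottles are decoys.
- Plants: terracotta pot (289,152) beside the log (195,157). The black pot (172,40) and the one at (620,160) are decoys.
- Bystanders: vial (229,226), soap (326,238), votive (423,241).

```bash
cat > h.py <<'E'
import numpy as np, cv2
from workcell import *
from scipy.spatial.transform import Rotation as Ro
def ray(p,uv,fish=False):
    K=p['mtx'];v=np.array([(uv[0]-K[0,2])/K[0,0],(uv[1]-K[1,2])/K[1,1]])
    if fish:
        th=np.linalg.norm(v);d=np.r_[v/max(th,1e-9)*np.sin(th),np.cos(th)]
    else: d=np.r_[v,1]
    return -p['R'].T@p['t'],p['R'].T@d
def onz(p,uv,z,fish=False):
    c,d=ray(p,uv,fish);return (c+d*(z-c[2])/d[2])[:2]
def proj(p,X,fish=False):
    c=p['R']@np.asarray(X,float)+p['t'];K=p['mtx']
    if fish:
        r=np.hypot(c[0],c[1]);th=np.arctan2(r,c[2]);v=c[:2]/max(r,1e-9)*th
    else: v=c[:2]/c[2]
    return v*K[0,0]+K[:2,2]
def blobs(mask,roi,amin=5):
    x0,y0,x1,y1=roi;m=mask[y0:y1,x0:x1].astype(np.uint8)
    n,l,s,c=cv2.connectedComponentsWithStats(m)
    return [(c[i]+[x0,y0],s[i,4],s[i,2:4]) for i in range(1,n) if s[i,4]>=amin]
def go(x,y,z,yaw,o=None):
    """rel. move to TCP x,y,z, tool y axis at world angle yaw (deg), tool down: in units, as totals in start tool axes"""
    o=o or get_obs();R=Ro.from_quat(o['ee_rot']).as_matrix()
    a=np.deg2rad(yaw);ty=np.array([np.cos(a),np.sin(a),0]);tz=np.array([0,0,-1.])
    T=np.c_[np.cross(ty,tz),ty,tz]
    rv=Ro.from_matrix(R.T@T).as_rotvec(degrees=True)/6
    return (R.T@(np.array([x,y,z])-o['position'])/.04).round(2),rv.round(2)
E
python3 - <<'E'
from h import *
im=cv2.imread('pics/top0.png');p=camera_params('top')
g=im.max(2).astype(int);hsv=cv2.cvtColor(im,cv2.COLOR_BGR2HSV)
print('cam',-p['R'].T@p['t'])
def crop(x0,y0,x1,y1):return cv2.resize(im[y0:y1,x0:x1],None,fx=6,fy=6,interpolation=cv2.INTER_CUBIC)
a=crop(145,205,210,255);b=crop(415,135,480,185);c=crop(255,125,320,175);d=crop(255,220,320,270)
cv2.imwrite('pics/crops.png',np.vstack([np.hstack([a,b]),np.hstack([c,d])]))
for n,r in(('gift',(150,215,202,248)),('base',(420,142,470,178))):
    for t in(70,90):print(n,t,[(bb[0].round(1),bb[1]) for bb in blobs(g<t,r,4)])
w=(hsv[:,:,1]<70)&(g>120)
for n,r,z in(('tin',(450,210,490,248),.028),('jar',(362,230,394,258),.046),('log',(180,142,202,168),.078),('bot',(262,228,292,254),.127)):
    for bb in blobs(w,r,20):print(n,bb[0].round(1),bb[1],bb[2],onz(p,bb[0],z).round(4))
E
```

```text
cam [0.43843009 0.01762338 1.2485759 ]
gift 70 [(array([198.5, 230.8]), np.int32(98)), (array([156.4, 222.6]), np.int32(15)), (array([189.9, 222.2]), np.int32(10)), (array([156.2, 238.9]), np.int32(18)), (array([190.2, 238.8]), np.int32(13))]
gift 90 [(array([198.6, 230.9]), np.int32(148)), (array([156.7, 222.6]), np.int32(29)), (array([190.6, 222.5]), np.int32(31)), (array([156.5, 239. ]), np.int32(28)), (array([190.5, 238.8]), np.int32(28))]
base 70 [(array([461., 149.]), np.int32(21)), (array([432.6, 168.1]), np.int32(145)), (array([428., 153.]), np.int32(21)), (array([463.3, 164.9]), np.int32(18)), (array([429.9, 169. ]), np.int32(20))]
base 90 [(array([461.1, 149.2]), np.int32(33)), (array([434.3, 168.2]), np.int32(204)), (array([427.8, 153.1]), np.int32(32)), (array([463.5, 165. ]), np.int32(26)), (array([430.1, 169.1]), np.int32(29))]
tin [470.1 227.8] 584 [27 28] [ 0.4569 -0.3447]
jar [377.2 242.8] 375 [21 22] [ 0.416  -0.1202]
log [189.2 153.7] 363 [20 22] [0.6118 0.3227]
bot [273.  240.2] 181 [18 19] [0.4175 0.1185]
```

View pics/crops.png

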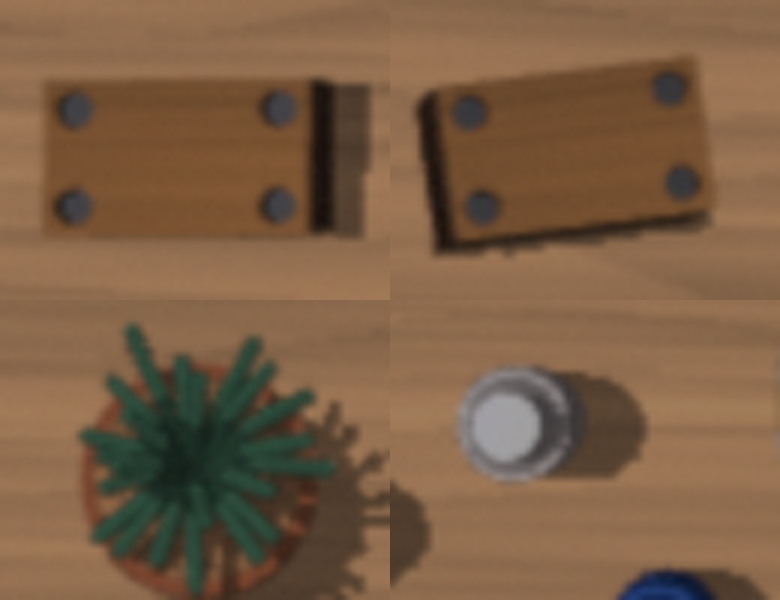

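The crops show both boxes with four recesses each, the white bottle (cap at 273,240), and the terracotta pot with its rim around (288,155). The choices hold.

```bash
python3 - <<'E'
from h import *
im=cv2.imread('pics/top0.png');p=camera_params('top')
H={'gift':[(156.7,222.6),(156.5,239.),(190.6,222.5),(190.5,238.8)],'base':[(427.8,153.1),(430.1,169.1),(461.1,149.2),(463.5,165.)]}
for n,h in H.items():
    P=np.array([onz(p,q,.049) for q in h]);c=P.mean(0);v=(P[0]+P[1]-P[2]-P[3])/2
    print(n,c.round(4),np.degrees(np.arctan2(-v[0],v[1])).round(2),np.linalg.norm(v).round(4))
hsv=cv2.cvtColor(im,cv2.COLOR_BGR2HSV)
m=((hsv[:,:,0]<10)&(hsv[:,:,1]>120)).astype(np.uint8);m[:125]=0;m[185:]=0;m[:,:262]=0;m[:,315:]=0
pts=cv2.findNonZero(m);h=cv2.convexHull(pts);c,r=cv2.minEnclosingCircle(pts);print('pot',c,r,len(pts),onz(p,c,.072),cv2.fitEllipse(h))
print(go(.42,.34,.25,0),go(.42,.34,.25,180))
E
```

```text
gift [0.4326 0.36  ] 1.66 0.0799
base [ 0.6183 -0.2789] 8.29 0.08
pot (287.8775634765625, 155.05377197265625) 19.30803108215332 68 [0.61516841 0.09451799] ((287.63201904296875, 154.81158447265625), (36.95604705810547, 38.513675689697266), 152.72645568847656)
(array([-7.12, -4.14, -0.48]), array([-1.00e-02,  1.00e-02,  1.18e+01])) (array([-7.12, -4.14, -0.48]), array([-1.00e-02, -1.00e-02, -1.82e+01]))
```

Emit:
carry_out(
  commands=[
    [[-0.9,-0.44,-0.06,0,0,0],[-0.9,-0.44,-0.06,0,0,0],[-0.9,-0.44,-0.06,0,0,0],[-0.9,-0.44,-0.06,0,0,0],[-0.9,-0.44,-0.06,0,0,0],[-0.9,-0.44,-0.06,0,0,0],[-0.9,-0.44,-0.06,0,0,0],[-0.95,-0.48,-0.06,0,0,0],[0,0,0,0,0,0.96],[0,0,0,0,0,0.96],[0,0,0,0,0,0.96],[0,0,0,0,0,0.96],[0,0,0,0,0,0.96],[0,0,0,0,0,0.96],[0,0,0,0,0,0.96],[0,0,0,0,0,0.96],[0,0,0,0,0,0.96],[0,0,0,0,0,0.96],[0,0,0,0,0,0.96],[0,0,0,0,0,0.96]],
  ],
  hand=-1,
  force=40,
)

```text
clock: 1.77
position: [0.4316, 0.3611, 0.2501]
ee_rot: [0.698, 0.716, -0.0, -0.0]
ft_force: [-0.3, 0.2, 0.6]
grip_width: 1.003
grasp_force: 0.0
```

```bash
cat >> h.py <<'E'
def look(n):
    p=camera_params('wrist');o=get_obs();im=camera('wrist')[:,:,::-1].copy();cv2.imwrite(f'pics/{n}.png',im);return p,o,im
E
python3 - <<'E'
from h import *
p,o,im=look('w1');print(o['position'],p['mtx'],p['R'],-p['R'].T@p['t'])
print(go(.4326,.36,.15,1.66,o)); print([proj(p,(.4326+a,.36+b,.049),True).round(0) for a in(-.02,.018) for b in (-.04,.04)])
E
```

```text
[0.43157334 0.36111761 0.25006512] [[309.70691629   0.         314.95887785]
 [  0.         309.70691629 198.53087691]
 [  0.           0.           1.        ]] [[ 9.99669342e-01  2.57090295e-02 -5.01752587e-04]
 [ 2.47533187e-02 -9.56857420e-01  2.89501555e-01]
 [ 6.96269834e-03 -2.89418249e-01 -9.57177412e-01]] [0.42893578 0.43485813 0.39294251]
(array([-0.03,  0.03,  2.5 ]), array([-0.01,  0.  , -0.04]))
[array([299., 207.]), array([300., 139.]), array([331., 208.]), array([334., 139.])]
```

View pics/w1.png

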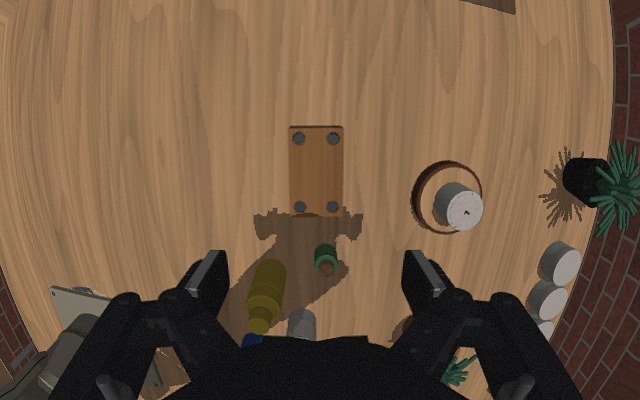

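The wrist view shows the gift box with recesses at (299,139), (334,139), (300,206) and (333,206), within a pixel or so of the prediction. Next I descend and grip.

Emit:
carry_out(
  commands=[
    [[-0.03,0.03,0.9,0,0,-0.04],[0,0,0.9,0,0,0],[0,0,0.9,0,0,0],[0,0,0.9,0,0,0],[0,0,0.9,0,0,0],[0,0,0.7,0,0,0],[0,0,0.4,0,0,0],[0,0,0.3,0,0,0],[0,0,0,0,0,0],[0,0,0,0,0,0],[0,0,0,0,0,0]],
  ],
)

```text
clock: 2.73
position: [0.4338, 0.3607, 0.0158]
ee_rot: [0.695, 0.719, 0.001, -0.0]
ft_force: [0.2, 1.0, -0.0]
grip_width: 0.999
grasp_force: 0.0
```

Emit:
carry_out(
  commands=[
    [[0,0,0,0,0,0],[0,0,0,0,0,0],[0,0,0,0,0,0],[0,0,0,0,0,0],[0,0,0,0,0,0],[0,0,0,0,0,0],[0,0,0,0,0,0],[0,0,0,0,0,0],[0,0,0,0,0,0],[0,0,0,0,0,0],[0,0,0,0,0,0],[0,0,0,0,0,0]],
  ],
  hand=1,
  force=40,
)

```text
clock: 3.73
position: [0.4335, 0.3607, 0.0158]
ee_rot: [0.695, 0.719, 0.001, -0.0]
ft_force: [-1.2, -0.8, 6.1]
grip_width: 0.721
grasp_force: 42.6
```

Emit:
carry_out(
  commands=[
    [[0,0,-0.3,0,0,0],[0,0,-0.6,0,0,0],[0,0,-0.9,0,0,0],[0,0,-0.9,0,0,0],[0,0,-0.9,0,0,0],[0,0,-0.9,0,0,0],[0,0,-0.9,0,0,0],[0,0,-0.4,0,0,0],[0,0,0,0,0,0]],
  ],
)

```text
clock: 4.48
position: [0.4343, 0.361, 0.252]
ee_rot: [0.695, 0.719, 0.004, -0.0]
ft_force: [1.2, 0.5, -3.2]
grip_width: 0.719
grasp_force: 45.9
```

```bash
python3 - <<'E'
from h import *
p,o,im=look('w2');print(o['position'],o['ft_force'],o['grip_width']);print(go(.6183,-.2789,.25,8.29,o))
E
```

```text
[0.4343254  0.36100625 0.25202974] [ 1.24155771  0.49041107 -3.24920493] 0.7191074478837961
(array([-16.14,   4.06,  -0.02]), array([ 0.05, -0.05, -1.06]))
```

View pics/w2.png

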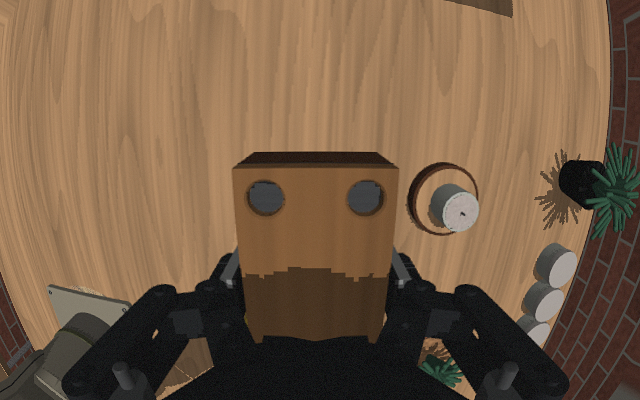

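Held box is level, with far recesses at (266,198) and (365,198).

Emit:
carry_out(
  commands=[
    [[-0.4,0.1,0,0,0,0],[-0.85,0.21,0,0,0,0],[-0.85,0.21,0,0,0,0],[-0.85,0.21,0,0,0,0],[-0.85,0.21,0,0,0,0],[-0.85,0.21,0,0,0,0],[-0.85,0.21,0,0,0,0],[-0.85,0.21,0,0,0,0],[-0.85,0.21,0,0,0,0],[-0.85,0.21,0,0,0,0],[-0.85,0.21,0,0,0,0],[-0.85,0.21,0,0,0,0],[-0.85,0.21,0,0,0,0],[-0.85,0.21,0,0,0,0],[-0.85,0.21,0,0,0,0],[-0.85,0.21,0,0,0,0],[-0.85,0.21,0,0,0,0],[-0.85,0.21,0,0,0,0],[-0.85,0.21,0,0,0,0],[-0.4,0.1,0,0,0,0]],
  ],
)

```text
clock: 6.2
position: [0.6123, -0.2828, 0.244]
ee_rot: [0.697, 0.718, -0.002, -0.001]
ft_force: [-0.1, -1.2, -3.7]
grip_width: 0.72
grasp_force: 45.6
```

```bash
python3 - <<'E'
from h import *
o=get_obs();print(o['position'],o['ft_force'],o['joint_pos'].round(2));print(go(.6183,-.2789,.25,8.29,o))
# held box: redo from w2
R=Ro.from_quat(o['ee_rot'])
p=camera_params('wrist');im=cv2.imread('pics/w2.png')
g=im.max(2);h=[b for b in blobs(g<100,(236,170,396,225),200)]
print([(b[0].round(1),b[1],b[2]) for b in h])
# in the tool frame (camera fixed to tool): lid plane 33 mm behind TCP
for b in h:
    c,d=ray(p,b[0],True);c=R.inv().apply(c-o['position']);d=R.inv().apply(d)
    print((c+d*(-.033-c[2])/d[2]).round(4))
E
```

```text
[ 0.61230806 -0.28276706  0.24395123] [-0.14366677 -1.24692191 -3.70465579] [-0.08  0.5   0.66  1.32 -0.3   1.43  0.59]
(array([ 0.09,  0.15, -0.15]), array([-0.04,  0.01, -1.1 ]))
[(array([264.5, 197.6]), np.int32(1122), array([39, 37], dtype=int32)), (array([366.1, 197.6]), np.int32(1161), array([40, 37], dtype=int32))]
[ 0.0409 -0.0198 -0.033 ]
[ 0.0409  0.0182 -0.033 ]
```

Emit:
carry_out(
  commands=[
    [[-0.5,0.05,-0.05,0,0,-0.3],[-0.5,0.05,-0.05,0,0,-0.4],[-0.5,0.05,-0.05,0,0,-0.4],[-0.4,0,0,0,0,0],[0,0,0,0,0,0],[0,0,0,0,0,0],[0,0,0,0,0,0]],
  ],
)

```text
clock: 6.78
position: [0.6261, -0.3524, 0.251]
ee_rot: [0.652, 0.758, 0.0, -0.001]
ft_force: [-0.3, 0.7, -2.4]
grip_width: 0.718
grasp_force: 45.5
```

```bash
python3 - <<'E'
from h import *
p,o,im=look('w3');print(o['position'],o['joint_velocities'].round(3))
g=im.max(2);y=np.radians(8.29);r=[]
P=[]
for sx in(-1,1):
  for sy in(-1,1):
    a,b=sx*.019,sy*.04
    q=proj(p,(.6183+a*np.cos(y)-b*np.sin(y),-.2789+a*np.sin(y)+b*np.cos(y),.049),True);u,v=q.astype(int)
    bb=max(blobs(g<95,(u-11,v-11,u+12,v+12),20),key=lambda t:t[1]);w=onz(p,bb[0],.049,True);P.append(w)
    print(q.round(1),bb[0].round(1),bb[1],bb[2],w.round(4))
P=np.array(P);v=(P[1]+P[3]-P[0]-P[2])/2;print(P.mean(0).round(4),np.degrees(np.arctan2(-v[0],v[1])),np.linalg.norm(v))
c=P.mean(0);print(go(c[0],c[1],.25,np.degrees(np.arctan2(-v[0],v[1])),o))
cv2.imwrite('pics/w3c.png',cv2.resize(im[0:230,170:470],None,fx=2,fy=2))
E
```

```text
[ 0.62612724 -0.35238709  0.25100974] [-0.015 -0.012 -0.004 -0.005  0.001  0.001  0.001]
[301.7 143.7] [300.6 142.3] 109 [12 12] [ 0.6038 -0.3197]
[301.8  72.3] [300.4  71.2] 112 [12 13] [ 0.5921 -0.241 ]
[335.7 144. ] [334.5 142.5] 117 [12 12] [ 0.6413 -0.3143]
[336.6  72.6] [335.4  71.5] 106 [12 12] [ 0.6299 -0.2356]
[ 0.6168 -0.2776] 8.33129412207978 0.07958237586615202
(array([1.88, 0.05, 0.03]), array([-0.01, -0.02,  0.04]))
```

View pics/w3c.png

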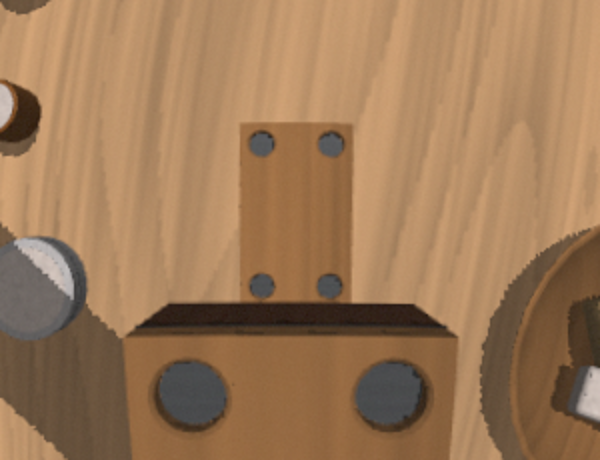

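The crop shows the base's four recesses clearly, and the pixels agree with the prediction to about 1 px. I'll move over it and down to a hover.

Emit:
carry_out(
  commands=[
    [[0.4,0.02,0,0,0,0.04],[0.6,0.03,0,0,0,0],[0.6,0.02,0,0,0,0],[0.26,0,0,0,0,0],[0,0,0,0,0,0],[0,0,0.6,0,0,0],[0,0,0.9,0,0,0],[0,0,0.9,0,0,0],[0,0,0.9,0,0,0],[0,0,0.6,0,0,0],[0,0,0.3,0,0,0],[0,0,0,0,0,0],[0,0,0,0,0,0],[0,0,0,0,0,0]],
  ],
)

```text
clock: 8.0
position: [0.6195, -0.2802, 0.0867]
ee_rot: [0.654, 0.756, 0.0, 0.002]
ft_force: [0.0, -0.6, -3.1]
grip_width: 0.72
grasp_force: 45.5
```

```bash
python3 - <<'E'
from h import *
o=get_obs();print(o['position'],o['ft_force']);print(go(.6177,-.2784,.0598,8.33,o))
E
```

```text
[ 0.61945468 -0.28023478  0.08672559] [ 0.01139402 -0.64312251 -3.09486418]
(array([ 0.05, -0.04,  0.67]), array([ 0.03,  0.02, -0.01]))
```

Emit:
carry_out(
  commands=[
    [[0.05,-0.04,0,0.03,0.02,0],[0,0,0.2,0,0,0],[0,0,0.15,0,0,0],[0,0,0,0,0,0],[0,0,0,0,0,0],[0,0,0,0,0,0]],
  ],
)

```text
clock: 8.5
position: [0.6164, -0.2777, 0.0704]
ee_rot: [0.654, 0.756, -0.001, -0.002]
ft_force: [-0.4, -1.1, -3.4]
grip_width: 0.717
grasp_force: 45.7
```

```bash
python3 - <<'E'
from h import *
o=get_obs();print(o['position'],o['ft_force']);print(go(.6177,-.2784,.0598,8.33,o))
E
```

```text
[ 0.61639748 -0.27768748  0.0704024 ] [-0.42275604 -1.08381228 -3.44016469]
(array([-0.02,  0.03,  0.26]), array([-0.03, -0.02, -0.01]))
```

```bash
cat >> h.py <<'E'
def avg(n=6):
    L=[]
    for i in range(n):
        L.append(get_obs())
        camera('wrist')
    P=np.array([l['position'] for l in L]);o=dict(L[-1]);o['position']=P.mean(0)
    o['ee_rot']=Ro.from_quat([l['ee_rot'] for l in L]).mean().as_quat();print('sd',P.std(0).round(4),o['position'].round(4));return o
E
python3 - <<'E'
from h import *
o=avg();print(go(.6177,-.2784,.0598,8.33,o))
E
```

```text
sd [0.0001 0.     0.0001] [ 0.6165 -0.2777  0.0706]
(array([-0.02,  0.03,  0.27]), array([-0.03, -0.02, -0.01]))
```

Emit:
carry_out(
  commands=[
    [[-0.02,0.03,0,0,0,0],[0,0,0.05,0,0,0],[0,0,0.06,0,0,0],[0,0,0.06,0,0,0],[0,0,0,0,0,0],[0,0,0,0,0,0],[0,0,0,0,0,0]],
  ],
)

```text
clock: 9.38
position: [0.6177, -0.2782, 0.0636]
ee_rot: [0.654, 0.756, -0.001, -0.002]
ft_force: [-0.5, -0.4, -2.2]
grip_width: 0.719
grasp_force: 45.7
```

```bash
python3 - <<'E'
from h import *
o=get_obs();print(o['position'],o['ft_force']);print(go(.6177,-.2784,.0598,8.33,o))
E
```

```text
[ 0.61768598 -0.27823156  0.06358593] [-0.51318757 -0.40554878 -2.20258735]
(array([-0.  ,  0.  ,  0.09]), array([-0.03, -0.02, -0.01]))
```

Emit:
carry_out(
  commands=[
    [[0,0,0.04,0,0,0],[0,0,0.04,0,0,0],[0,0,0.02,0,0,0],[0,0,0,0,0,0],[0,0,0,0,0,0],[0,0,0,0,0,0]],
  ],
)

```text
clock: 9.88
position: [0.6178, -0.2783, 0.06]
ee_rot: [0.654, 0.756, -0.0, -0.002]
ft_force: [-1.9, 1.6, 4.3]
grip_width: 0.721
grasp_force: 46.4
```

Contact came at 0.060, as expected for a seated box. I release and rise.

Emit:
carry_out(
  commands=[
    [[0,0,0,0,0,0],[0,0,0,0,0,0],[0,0,0,0,0,0],[0,0,0,0,0,0],[0,0,0,0,0,0],[0,0,0,0,0,0],[0,0,-0.3,0,0,0],[0,0,-0.7,0,0,0],[0,0,-0.9,0,0,0],[0,0,-0.9,0,0,0],[0,0,-0.9,0,0,0],[0,0,-0.9,0,0,0],[0,0,-0.4,0,0,0],[0,0,0,0,0,0],[0,0,0,0,0,0]],
  ],
  hand=-1,
)

```text
clock: 11.13
position: [0.6186, -0.2789, 0.2613]
ee_rot: [0.654, 0.756, 0.0, -0.001]
ft_force: [-0.7, 1.3, -0.3]
grip_width: 0.998
grasp_force: 0.0
```

```bash
python3 - <<'E'
from h import *
p,o,im=look('w4');print(o['position'],o['grip_width'])
s=camera('scene')[:,:,::-1]
cv2.imwrite('pics/v4.png',np.hstack([cv2.resize(im[80:230,240:400],None,fx=2.5,fy=2.5),cv2.resize(s[220:340,180:308],None,fx=3.125,fy=3.125)]))
g=im.max(2);y=np.radians(8.33);P=[]
for sx in(-1,1):
  for sy in(-1,1):
    a,b=sx*.019,sy*.04
    u,v=proj(p,(.6172+a*np.cos(y)-b*np.sin(y),-.278+a*np.sin(y)+b*np.cos(y),.093),True).astype(int)
    bb=max(blobs(g<95,(u-12,v-12,u+13,v+13),20),key=lambda t:t[1]);P.append(onz(p,bb[0],.093,True))
P=np.array(P);v=(P[1]+P[3]-P[0]-P[2])/2;print(P.mean(0).round(4),np.degrees(np.arctan2(-v[0],v[1])),np.linalg.norm(v))
print('tin',go(.4569,-.3447,.15,60,o),go(.4569,-.3447,.15,-50,o))
E
```

```text
[ 0.61861261 -0.27893317  0.26130953] 0.9981933664105839
[ 0.6172 -0.2801] 8.134734120095828 0.08480519262482623
tin (array([-1.05, -4.24,  2.79]), array([-0.  , -0.01, -8.62])) (array([-1.05, -4.24,  2.79]), array([-0.01, -0.  ,  9.71]))
```

View pics/v4.png

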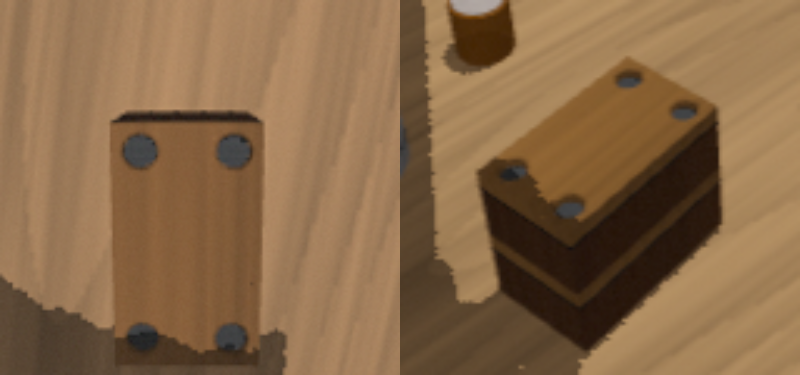

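The views show the upper box flush and square on the lower one. Next the tin, keeping the yaw.

Emit:
carry_out(
  commands=[
    [[-0.17,-0.7,0,0,0,0],[-0.18,-0.8,0,0,0,0],[-0.18,-0.8,0.3,0,0,0],[-0.18,-0.7,0.4,0,0,0],[-0.17,-0.7,0.4,0,0,0],[-0.17,-0.54,0.4,0,0,0],[0,0,0,0,0,0],[0,0,0,0,0,0],[0,0,0,0,0,0]],
  ],
)

```text
clock: 11.98
position: [0.4569, -0.3438, 0.1997]
ee_rot: [0.654, 0.757, -0.0, -0.002]
ft_force: [0.5, 0.8, 0.0]
grip_width: 1.002
grasp_force: 0.0
```

```bash
python3 - <<'E'
from h import *
p,o,im=look('w5');print(o['position'])
u,v=proj(p,(.4569,-.3447,.028),True).astype(int);print(u,v)
hsv=cv2.cvtColor(im,cv2.COLOR_BGR2HSV)
for lim in(70,100):
  for b in blobs((hsv[:,:,1]<lim)&(im.max(2)>90),(u-60,v-60,u+60,v+60),200):print(lim,b[0].round(1),b[1],b[2],onz(p,b[0],.028,True).round(4))
cv2.imwrite('pics/w5c.png',cv2.resize(im[v-80:v+80,u-100:u+100],None,fx=2.5,fy=2.5))
print(go(.4569,-.3447,.003,8.3,o))
E
```

```text
[ 0.45689381 -0.34379449  0.199715  ]
316 180
70 [314.8 177.5] 3056 [63 62] [ 0.455  -0.3418]
100 [314.8 177.3] 3164 [65 65] [ 0.455  -0.3416]
(array([-0.04,  0.01,  4.92]), array([-0.03, -0.03,  0.01]))
```

View pics/w5c.png

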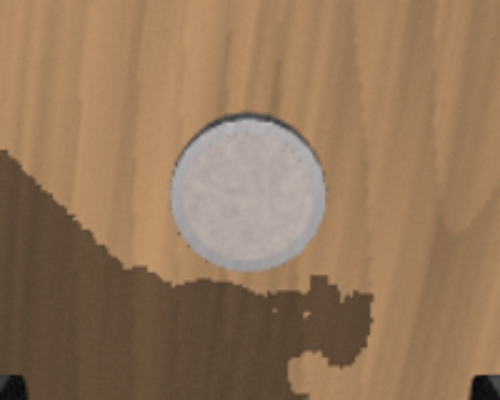

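Tin seen at (315,177), in line with the estimate. Descend and grip.

Emit:
carry_out(
  commands=[
    [[0.03,-0.03,0.5,0,0,0],[0,0,0.9,0,0,0],[0,0,0.9,0,0,0],[0,0,0.9,0,0,0],[0,0,0.7,0,0,0],[0,0,0.5,0,0,0],[0,0,0.3,0,0,0],[0,0,0.15,0,0,0],[0,0,0,0,0,0],[0,0,0,0,0,0],[0,0,0,0,0,0]],
  ],
)

```text
clock: 12.95
position: [0.4554, -0.3437, 0.0074]
ee_rot: [0.654, 0.756, -0.0, -0.001]
ft_force: [-0.1, -0.0, 0.3]
grip_width: 1.0
grasp_force: 0.0
```

Emit:
carry_out(
  commands=[
    [[0,0,0,0,0,0],[0,0,0,0,0,0],[0,0,0,0,0,0],[0,0,0,0,0,0],[0,0,0,0,0,0],[0,0,0,0,0,0],[0,0,0,0,0,0],[0,0,0,0,0,0],[0,0,0,0,0,0],[0,0,0,0,0,0]],
  ],
  hand=1,
  force=30,
)

```text
clock: 13.78
position: [0.4551, -0.3434, 0.0072]
ee_rot: [0.654, 0.756, -0.0, -0.001]
ft_force: [-2.8, 1.2, 5.3]
grip_width: 0.76
grasp_force: 31.9
```

Emit:
carry_out(
  commands=[
    [[0,0,-0.3,0,0,0],[0,0,-0.7,0,0,0],[0,0,-0.9,0,0,0],[0,0,-0.9,0,0,0],[0,0,-0.9,0,0,0],[0,0,-0.9,0,0,0],[0,0,-0.4,0,0,0],[0,0,0,0,0,0],[0,0,0,0,0,0]],
  ],
)

```text
clock: 14.53
position: [0.4552, -0.3436, 0.2072]
ee_rot: [0.654, 0.756, 0.0, -0.001]
ft_force: [-0.9, 0.2, -2.1]
grip_width: 0.761
grasp_force: 34.3
```

```bash
python3 - <<'E'
from h import *
p,o,im=look('w6');print(o['position'],o['grip_width'])
cv2.imwrite('pics/w6c.png',im[100:400,150:490])
print(go(.6008,-.1645,.2,8.3,o))
hsv=cv2.cvtColor(im,cv2.COLOR_BGR2HSV);R=Ro.from_quat(o['ee_rot'])
for b in blobs((hsv[:,:,1]<70)&(im.max(2)>90),(200,120,440,330),1500):
    c,d=ray(p,b[0],True);c=R.inv().apply(c-o['position']);d=R.inv().apply(d)
    print(b[0],b[1],b[2],(c+d*(-.021-c[2])/d[2]).round(4))
E
```

```text
[ 0.4552036  -0.34361123  0.20716734] 0.760709288834812
(array([3.91, 4.25, 0.18]), array([-0.01, -0.01, -0.  ]))
[315.75388955 262.62207215] 11698 [137 116] [ 0.0072 -0.0005 -0.021 ]
```

View pics/w6c.png

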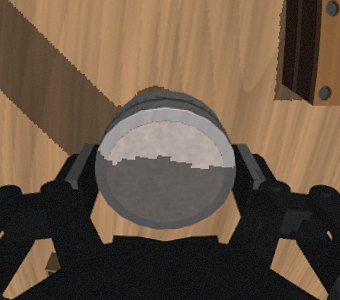

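Held tin: lid edges at about rows 207 and 328, centred on column 315.

Emit:
carry_out(
  commands=[
    [[0.3,0.35,0,0,0,0],[0.6,0.65,0,0,0,0],[0.6,0.65,0,0,0,0],[0.6,0.65,0,0,0,0],[0.6,0.65,0,0,0,0],[0.6,0.65,0,0,0,0],[0.4,0.45,0,0,0,0],[0.21,0.2,0.2,0,0,0],[0,0,0,0,0,0],[0,0,0,0,0,0],[0,0,0,0,0,0]],
  ],
)

```text
clock: 15.5
position: [0.5993, -0.1661, 0.1972]
ee_rot: [0.655, 0.756, -0.001, -0.002]
ft_force: [0.5, -0.8, -1.3]
grip_width: 0.758
grasp_force: 34.3
```

```bash
python3 - <<'E'
from h import *
o=get_obs();p=camera_params('wrist');R=Ro.from_quat(o['ee_rot']);print(o['position'])
for uv in((315,207),(315,328),(245,268),(386,268)):
    c,d=ray(p,uv,True);c=R.inv().apply(c-o['position']);d=R.inv().apply(d)
    print((c+d*(-.021-c[2])/d[2]).round(4))
print(go(.6008,-.1645,.0072,8.3,o))
E
```

```text
[ 0.59927577 -0.1661409   0.19720918]
[ 0.0334 -0.0009 -0.021 ]
[-0.0312 -0.0008 -0.021 ]
[ 0.0038 -0.0329 -0.021 ]
[ 0.0038  0.0317 -0.021 ]
(array([0.03, 0.07, 4.75]), array([-0.05, -0.02, -0.02]))
```

Emit:
carry_out(
  commands=[
    [[0.02,0.07,0.5,0,0,0],[0,0,0.8,0,0,0],[0,0,0.9,0,0,0],[0,0,0.8,0,0,0],[0,0,0.6,0,0,0],[0,0,0.4,0,0,0],[0,0,0.3,0,0,0],[0,0,0.2,0,0,0],[0,0,0.1,0,0,0],[0,0,0,0,0,0],[0,0,0,0,0,0],[0,0,0,0,0,0]],
  ],
)

```text
clock: 16.5
position: [0.6034, -0.163, 0.015]
ee_rot: [0.654, 0.756, 0.0, -0.001]
ft_force: [0.5, 0.3, -0.1]
grip_width: 0.761
grasp_force: 34.3
```

```bash
python3 - <<'E'
from h import *
o=get_obs();print(o['position'],o['ft_force'],go(.6008,-.165,.0072,8.3,o))
E
```

```text
[ 0.60341854 -0.16295191  0.01500015] [ 0.51888604  0.3112796  -0.11621539] (array([-0.04, -0.07,  0.2 ]), array([-0.01, -0.02, -0.  ]))
```

Emit:
carry_out(
  commands=[
    [[-0.04,-0.06,0,0,0,0],[0,0,0.05,0,0,0],[0,0,0.05,0,0,0],[0,0,0.05,0,0,0],[0,0,0.03,0,0,0],[0,0,0,0,0,0],[0,0,0,0,0,0],[0,0,0,0,0,0]],
  ],
)

```text
clock: 17.17
position: [0.6006, -0.1646, 0.0073]
ee_rot: [0.654, 0.756, -0.0, -0.002]
ft_force: [-3.5, 1.6, 7.8]
grip_width: 0.76
grasp_force: 35.0
```

Emit:
carry_out(
  commands=[
    [[0,0,-0.01,0,0,0],[0,0,0,0,0,0],[0,0,0,0,0,0],[0,0,0,0,0,0],[0,0,0,0,0,0],[0,0,0,0,0,0],[0,0,-0.3,0,0,0],[0,0,-0.7,0,0,0],[0,0,-0.9,0,0,0],[0,0,-0.9,0,0,0],[0,0,-0.9,0,0,0],[0,0,-0.7,0,0,0],[0,0,-0.4,0,0,0],[0,0,0,0,0,0],[0,0,0,0,0,0]],
  ],
  hand=-1,
)

```text
clock: 18.42
position: [0.6016, -0.1651, 0.2005]
ee_rot: [0.654, 0.756, 0.0, -0.001]
ft_force: [-0.1, 0.7, -1.2]
grip_width: 1.001
grasp_force: 0.0
```

```bash
python3 - <<'E'
from h import *
p,o,im=look('w7');print(o['position'])
u,v=proj(p,(.6008,-.165,.028),True).astype(int);hsv=cv2.cvtColor(im,cv2.COLOR_BGR2HSV)
for b in blobs((hsv[:,:,1]<100)&(im.max(2)>90),(u-60,v-60,u+60,v+60),200):print(b[0].round(1),b[1],b[2],onz(p,b[0],.028,True).round(4))
print(go(.416,-.1202,.2,8.3,o))
E
```

```text
[ 0.60155867 -0.16511517  0.20052713]
[314.2 177. ] 3154 [64 65] [ 0.5995 -0.163 ]
(array([ 1.78, -4.43,  0.02]), array([-0.01, -0.02, -0.  ]))
```

Tin stands at its place (wrist view: 116 mm from the box centre, bearing within 0.3°). Now the jar.

Emit:
carry_out(
  commands=[
    [[0.15,-0.37,0,0,0,0],[0.3,-0.75,0,0,0,0],[0.3,-0.75,0,0,0,0],[0.3,-0.75,0,0,0,0],[0.3,-0.75,0,0,0,0],[0.3,-0.75,0,0,0,0],[0.13,-0.31,0,0,0,0],[0,0,0,0,0,0],[0,0,0,0,0,0],[0,0,0,0,0,0]],
  ],
)

```text
clock: 19.3
position: [0.4159, -0.12, 0.1994]
ee_rot: [0.654, 0.756, -0.001, -0.002]
ft_force: [0.0, -0.0, 1.0]
grip_width: 1.003
grasp_force: 0.0
```

```bash
python3 - <<'E'
from h import *
p,o,im=look('w8');print(o['position'])
u,v=proj(p,(.416,-.1202,.046),True).astype(int);hsv=cv2.cvtColor(im,cv2.COLOR_BGR2HSV);print(u,v)
for b in blobs((hsv[:,:,1]<70)&(im.max(2)>120),(u-50,v-50,u+50,v+50),100):
    q=onz(p,b[0],.046,True);print(b[0].round(1),b[1],b[2],q.round(4));print(go(q[0]+.0007,q[1]-.0006,.014,8.3,o))
cv2.imwrite('pics/w8c.png',cv2.resize(im[v-80:v+80,u-100:u+100],None,fx=2.5,fy=2.5))
E
```

```text
[ 0.41586497 -0.12002246  0.19941245]
316 183
[315.1 182.4] 2035 [51 51] [ 0.4145 -0.1189]
(array([0.01, 0.  , 4.64]), array([-0.03, -0.02,  0.  ]))
```

View pics/w8c.png

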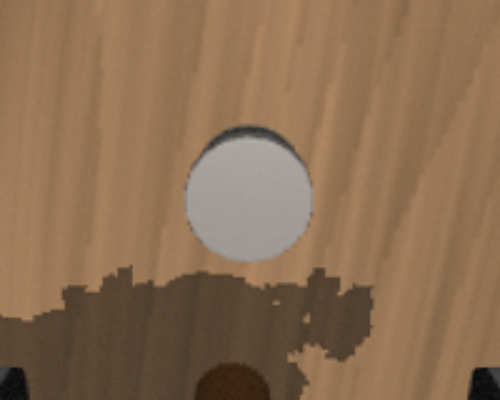

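Jar lid at (315,182), and the candle is clear of the fingers. Descend and grip.

Emit:
carry_out(
  commands=[
    [[0,0,0.5,0,0,0],[0,0,0.9,0,0,0],[0,0,0.9,0,0,0],[0,0,0.9,0,0,0],[0,0,0.7,0,0,0],[0,0,0.5,0,0,0],[0,0,0.2,0,0,0],[0,0,0.1,0,0,0],[0,0,0,0,0,0],[0,0,0,0,0,0]],
  ],
)

```text
clock: 20.18
position: [0.4158, -0.12, 0.0126]
ee_rot: [0.654, 0.756, -0.0, -0.001]
ft_force: [-0.4, 0.8, -0.4]
grip_width: 1.001
grasp_force: 0.0
```

Emit:
carry_out(
  commands=[
    [[0,0,0,0,0,0],[0,0,0,0,0,0],[0,0,0,0,0,0],[0,0,0,0,0,0],[0,0,0,0,0,0],[0,0,0,0,0,0],[0,0,0,0,0,0],[0,0,0,0,0,0],[0,0,0,0,0,0],[0,0,0,0,0,0]],
  ],
  hand=1,
  force=30,
)

```text
clock: 21.02
position: [0.4156, -0.1196, 0.0126]
ee_rot: [0.654, 0.756, 0.0, -0.002]
ft_force: [-2.6, 0.5, 9.2]
grip_width: 0.596
grasp_force: 29.7
```

Emit:
carry_out(
  commands=[
    [[0,0,-0.3,0,0,0],[0,0,-0.7,0,0,0],[0,0,-0.9,0,0,0],[0,0,-0.9,0,0,0],[0,0,-0.9,0,0,0],[0,0,-0.6,0,0,0],[0,0,-0.4,0,0,0],[0,0,0,0,0,0],[0,0,0,0,0,0]],
  ],
)

```text
clock: 21.77
position: [0.4158, -0.12, 0.2001]
ee_rot: [0.654, 0.756, 0.0, -0.001]
ft_force: [-0.0, -0.2, -1.7]
grip_width: 0.595
grasp_force: 32.1
```

```bash
python3 - <<'E'
from h import *
p,o,im=look('w9');print(o['position'],o['grip_width'])
cv2.imwrite('pics/w9c.png',im[100:400,150:490])
print(go(.6005,-.1643,.15,8.3,o))
E
```

```text
[ 0.41578009 -0.11997083  0.20006303] 0.5949258865707817
(array([-1.77,  4.41,  1.24]), array([-0.01, -0.02,  0.  ]))
```

View pics/w9c.png

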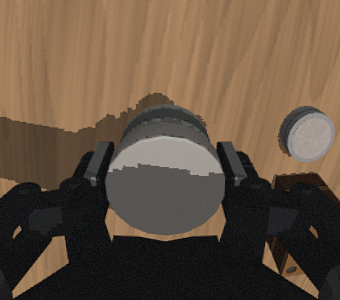

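Jar held level by its lid; lid edges at full-image rows about 237 and 335.

Emit:
carry_out(
  commands=[
    [[-0.15,0.37,0,0,0,0],[-0.3,0.75,0,0,0,0],[-0.3,0.75,0,0,0,0],[-0.3,0.75,0,0,0,0],[-0.3,0.75,0,0,0,0],[-0.3,0.75,0,0,0,0],[-0.12,0.29,0,0,0,0],[0,0,0.6,0,0,0],[0,0,0.9,0,0,0],[0,0,0.8,0,0,0],[0,0,0.6,0,0,0],[0,0,0.3,0,0,0],[0,0,0.1,0,0,0],[0,0,0,0,0,0],[0,0,0,0,0,0],[0,0,0,0,0,0]],
  ],
)

```text
clock: 23.15
position: [0.6009, -0.1648, 0.0687]
ee_rot: [0.654, 0.756, 0.0, -0.001]
ft_force: [-0.2, -0.1, -1.2]
grip_width: 0.597
grasp_force: 32.1
```

```bash
python3 - <<'E'
from h import *
o=get_obs();p=camera_params('wrist');R=Ro.from_quat(o['ee_rot']);print(o['position'],o['ft_force'])
for uv in((316,237),(316,335),(256,286),(376,286)):
    c,d=ray(p,uv,True);c=R.inv().apply(c-o['position']);d=R.inv().apply(d)
    print((c+d*(-.0334-c[2])/d[2]).round(4))
print(go(.6003,-.164,.0406,8.3,o))
E
```

```text
[ 0.60085789 -0.16476251  0.0686505 ] [-0.19281361 -0.05404849 -1.24014601]
[ 0.0253 -0.0004 -0.0334]
[-0.0249 -0.0003 -0.0334]
[ 0.0022 -0.0257 -0.0334]
[ 0.0022  0.025  -0.0334]
(array([ 0.02, -0.01,  0.7 ]), array([-0.01, -0.01, -0.  ]))
```

Emit:
carry_out(
  commands=[
    [[0.02,-0.01,0.2,0,0,0],[0,0,0.2,0,0,0],[0,0,0.1,0,0,0],[0,0,0.06,0,0,0],[0,0,0.05,0,0,0],[0,0,0.04,0,0,0],[0,0,0.03,0,0,0],[0,0,0,0,0,0],[0,0,0,0,0,0],[0,0,0,0,0,0]],
  ],
)

```text
clock: 23.98
position: [0.5995, -0.1638, 0.0408]
ee_rot: [0.654, 0.756, -0.0, -0.002]
ft_force: [-4.1, 1.3, 6.8]
grip_width: 0.6
grasp_force: 32.7
```

Emit:
carry_out(
  commands=[
    [[0,0,-0.01,0,0,0],[0,0,0,0,0,0],[0,0,0,0,0,0],[0,0,0,0,0,0],[0,0,0,0,0,0],[0,0,0,0,0,0],[0,0,-0.3,0,0,0],[0,0,-0.7,0,0,0],[0,0,-0.9,0,0,0],[0,0,-0.9,0,0,0],[0,0,-0.9,0,0,0],[0,0,-0.9,0,0,0],[0,0,-0.4,0,0,0],[0,0,0,0,0,0],[0,0,0,0,0,0]],
  ],
  hand=-1,
)

```text
clock: 25.23
position: [0.6003, -0.1642, 0.2418]
ee_rot: [0.654, 0.756, 0.0, -0.001]
ft_force: [-0.3, 0.0, -0.1]
grip_width: 1.0
grasp_force: 0.0
```

```bash
python3 - <<'E'
from h import *
p,o,im=look('w10');print(o['position'])
u,v=proj(p,(.6,-.164,.074),True).astype(int);hsv=cv2.cvtColor(im,cv2.COLOR_BGR2HSV)
a=cv2.resize(im[v-80:v+80,u-80:u+80],None,fx=2.5,fy=2.5);s=camera('scene')[:,:,::-1];b=cv2.resize(s[150:310,180:340],None,fx=2.5,fy=2.5)
cv2.imwrite('pics/v10.png',np.hstack([a,b]))
for b in blobs((hsv[:,:,1]<70)&(im.max(2)>120),(u-50,v-50,u+50,v+50),100):print(b[0].round(1),b[1],b[2],onz(p,b[0],.074,True).round(4))
print(go(.4175,.1185,.27,8.3,o))
E
```

```text
[ 0.60030217 -0.16422512  0.24180807]
[315.2 173.8] 2455 [56 60] [ 0.5986 -0.1576]
(array([ 7.65, -3.5 , -0.69]), array([-0.01, -0.02, -0.  ]))
```

View pics/v10.png

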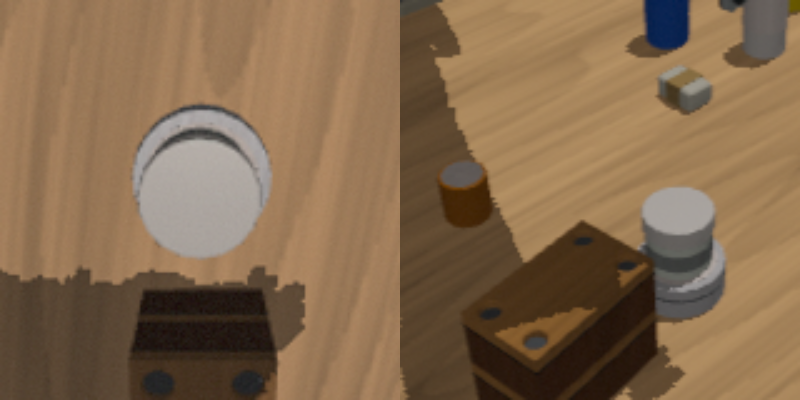

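Jar sits centred on the tin, beside the squarely stacked boxes. Now the bottle.

Emit:
carry_out(
  commands=[
    [[0.4,-0.18,-0.1,0,0,0],[0.8,-0.37,-0.2,0,0,0],[0.8,-0.37,-0.2,0,0,0],[0.8,-0.37,-0.1,0,0,0],[0.8,-0.37,0,0,0,0],[0.8,-0.37,0,0,0,0],[0.8,-0.37,0,0,0,0],[0.8,-0.37,0,0,0,0],[0.8,-0.37,0,0,0,0],[0.6,-0.25,0,0,0,0],[0.25,-0.11,0,0,0,0],[0,0,0,0,0,0.8],[0,0,0,0,0,0.8],[0,0,0,0,0,0.6],[0,0,0,0,0,0],[0,0,0,0,0,0],[0,0,0,0,0,0]],
  ],
)

```text
clock: 26.75
position: [0.4171, 0.1184, 0.2648]
ee_rot: [0.736, 0.677, -0.001, -0.002]
ft_force: [-0.1, 0.5, 1.0]
grip_width: 1.0
grasp_force: 0.0
```

```bash
python3 - <<'E'
from h import *
p,o,im=look('w11');print(o['position'])
print(go(.4175,.1185,.16,-5,o))
u,v=proj(p,(.4175,.1185,.127),True).astype(int);hsv=cv2.cvtColor(im,cv2.COLOR_BGR2HSV);print(u,v)
for t in(120,150):
  for b in blobs((hsv[:,:,1]<60)&(im.max(2)>t),(u-60,v-60,u+60,v+50),150):
    q=onz(p,b[0],.127,True);print(t,b[0].round(1),b[1],b[2],q.round(4))
cv2.imwrite('pics/w11c.png',cv2.resize(im[v-100:v+100,u-130:u+130],None,fx=2.5,fy=2.5))
E
```

```text
[0.41710029 0.11844215 0.26482289]
(array([0.  , 0.02, 2.62]), array([-0.04, -0.01,  0.04]))
316 187
120 [315.1 180.3] 1061 [41 41] [0.4164 0.1252]
150 [315.1 188. ] 535 [33 25] [0.4157 0.1178]
```

View pics/w11c.png

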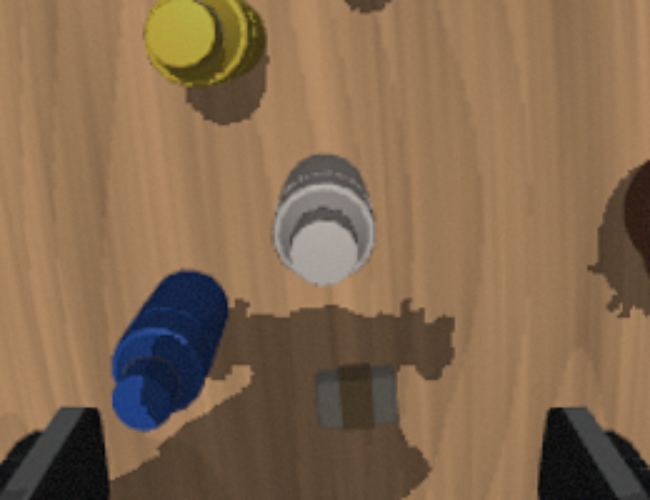

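Bottle cap at full-image (316,188), as predicted; blue and yellow are clear of the finger line. Descend and grip.

Emit:
carry_out(
  commands=[
    [[0,0.01,0.5,0,0,0.02],[0,0,0.8,0,0,0],[0,0,0.8,0,0,0],[0,0,0.8,0,0,0],[0,0,0.8,0,0,0],[0,0,0.7,0,0,0],[0,0,0.4,0,0,0],[0,0,0.2,0,0,0],[0,0,0,0,0,0],[0,0,0,0,0,0]],
  ],
)

```text
clock: 27.63
position: [0.4174, 0.119, 0.0659]
ee_rot: [0.737, 0.676, -0.001, -0.002]
ft_force: [0.1, 0.7, 0.1]
grip_width: 0.998
grasp_force: 0.0
```

Emit:
carry_out(
  commands=[
    [[0,0,0,0,0,0],[0,0,0,0,0,0],[0,0,0,0,0,0],[0,0,0,0,0,0],[0,0,0,0,0,0],[0,0,0,0,0,0],[0,0,0,0,0,0],[0,0,0,0,0,0],[0,0,0,0,0,0],[0,0,0,0,0,0],[0,0,0,0,0,0]],
  ],
  hand=1,
  force=35,
)

```text
clock: 28.55
position: [0.4176, 0.1193, 0.0663]
ee_rot: [0.737, 0.676, 0.0, -0.002]
ft_force: [-1.4, 0.1, 7.7]
grip_width: 0.507
grasp_force: 34.7
```

Emit:
carry_out(
  commands=[
    [[0,0,-0.3,0,0,0],[0,0,-0.7,0,0,0],[0,0,-0.9,0,0,0],[0,0,-0.9,0,0,0],[0,0,-0.9,0,0,0],[0,0,-0.8,0,0,0],[0,0,-0.5,0,0,0],[0.15,0.3,0,0,0,0],[0.4,0.7,0,0,0,0],[0.45,0.8,0,0,0,0],[0.45,0.8,0,0,0,0],[0.45,0.8,0,0,0,0],[0.4,0.7,0,0,0,0],[0.25,0.4,0,0,0,0],[0.1,0.19,0,0,0,0],[0,0,0,0,0,0],[0,0,0,0,0,0],[0,0,0,0,0,0]],
  ],
)

```text
clock: 30.05
position: [0.6134, 0.2072, 0.2649]
ee_rot: [0.738, 0.675, -0.001, -0.002]
ft_force: [0.1, 0.4, -1.7]
grip_width: 0.503
grasp_force: 36.8
```

```bash
python3 - <<'E'
from h import *
p,o,im=look('w12');print(o['position'],o['grip_width']);print(go(.6135,.2086,.0663,-5,o))
s=camera('scene')[:,:,::-1]
t=camera('top')[:,:,::-1]
cv2.imwrite('pics/v12.png',np.hstack([im[0:400,100:540],cv2.resize(s[40:240,320:500],None,fx=1.8,fy=2)]))
print(proj(p,(.6118,.3227,.078),True),proj(p,(.6152,.0945,.072),True))
hsv=cv2.cvtColor(im,cv2.COLOR_BGR2HSV)
u,v=proj(p,(.6118,.3227,.078),True).astype(int)
for b in blobs((hsv[:,:,1]<60)&(im.max(2)>130),(u-40,max(v-40,0),u+40,v+40),150):print(b[0],b[1],b[2],onz(p,b[0],.078,True))
E
```

```text
[0.61339489 0.20724559 0.26493471] 0.5028704669251344
(array([0.03, 0.02, 4.97]), array([-0.04, -0.01, -0.01]))
[305.31862814  69.45758994] [325.67419747 264.42501227]
[305.34335538  67.08538785] 1663 [48 45] [0.61205005 0.32525838]
```

View pics/v12.png

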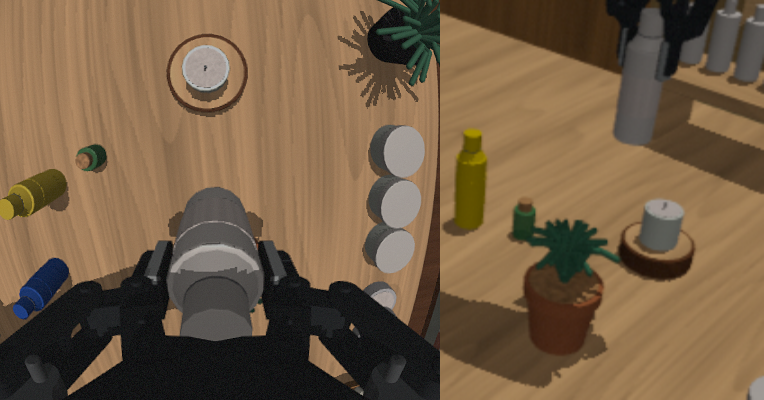

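Bottle held upright; candle at about (306,67), pot below. The midpoint is confirmed at about (0.6135, 0.209). Descend.

Emit:
carry_out(
  commands=[
    [[0.04,0.02,0.4,0,0,0],[0,0,0.7,0,0,0],[0,0,0.8,0,0,0],[0,0,0.8,0,0,0],[0,0,0.7,0,0,0],[0,0,0.5,0,0,0],[0,0,0.4,0,0,0],[0,0,0.2,0,0,0],[0,0,0.1,0,0,0],[0,0,0,0,0,0],[0,0,0,0,0,0],[0,0,0,0,0,0]],
  ],
)

```text
clock: 31.2
position: [0.615, 0.2098, 0.0823]
ee_rot: [0.737, 0.675, 0.0, -0.001]
ft_force: [0.7, -0.2, -2.9]
grip_width: 0.504
grasp_force: 36.8
```

```bash
python3 - <<'E'
from h import *
o=get_obs();print(o['position'],o['ft_force'],go(.6135,.209,.0663,-5,o))
E
```

```text
[0.61497125 0.20978506 0.08229323] [ 0.67435702 -0.16568038 -2.91117053] (array([-0.02, -0.03,  0.4 ]), array([-0.02, -0.02, -0.  ]))
```

Emit:
carry_out(
  commands=[
    [[-0.02,-0.03,0.1,0,0,0],[0,0,0.1,0,0,0],[0,0,0.06,0,0,0],[0,0,0.05,0,0,0],[0,0,0.04,0,0,0],[0,0,0.03,0,0,0],[0,0,0,0,0,0],[0,0,0,0,0,0],[0,0,0,0,0,0]],
  ],
)

```text
clock: 31.95
position: [0.613, 0.2091, 0.0665]
ee_rot: [0.737, 0.675, -0.0, -0.002]
ft_force: [-3.7, -0.6, 5.4]
grip_width: 0.504
grasp_force: 37.6
```

Landed. Release, rise clear, then a final check.

Emit:
carry_out(
  commands=[
    [[0,0,-0.01,0,0,0],[0,0,0,0,0,0],[0,0,0,0,0,0],[0,0,0,0,0,0],[0,0,0,0,0,0],[0,0,0,0,0,0],[0,0,0,0,0,0],[0,0,-0.3,0,0,0],[0,0,-0.6,0,0,0],[0,0,-0.9,0,0,0],[0,0,-0.9,0,0,0],[0,0,-0.9,0,0,0],[0,0,-0.8,0,0,0],[0,0,-0.4,0,0,0],[0,0,0,0,0,0],[0,-0.5,0,0,0,0],[0,-0.9,0,0,0,0],[0,-0.9,0,0,0,0],[0,-0.5,0,0,0,0],[0,0,0,0,0,0]],
  ],
  hand=-1,
)

```text
clock: 33.62
position: [0.4985, 0.2195, 0.2589]
ee_rot: [0.736, 0.677, -0.001, -0.003]
ft_force: [0.7, 0.4, -0.5]
grip_width: 1.0
grasp_force: 0.0
```

```bash
python3 - <<'E'
from h import *
o=get_obs();print(o['position'],o['grip_width'])
s=camera('scene')[:,:,::-1];cv2.imwrite('pics/s13.png',s)
E
```

```text
[0.49846642 0.21952493 0.25893694] 0.9996102368585674
```

View pics/s13.png

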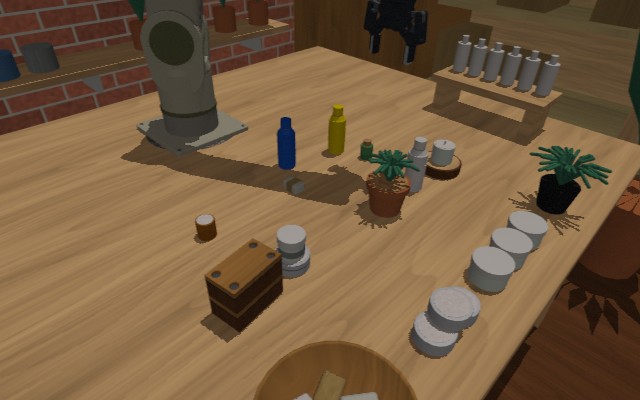

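The final view shows the boxes stacked (245,283), the jar on the tin (291,250), and the bottle between pot and log (417,165). The candle (206,228), soap (293,185) and vial (366,150) are where they began.

```bash
python3 -c "
from workcell import *
print(hand_in())"
```

```text
the job is handed in; nothing more can be done
None
```

The job is handed in, with no verdict returned: boxes stacked, tin set left of the fixed box with the jar on it, bottle midway between plant and log slice, and candle, soap and vial untouched; the clock stood at about 34 s.

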